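# Change the shrink-band turntable over from jars to dropper bottles

## Task

The shrink-band turntable is set up for jars and the dropper bottles come next. Stand the finished candle jar in the empty cell of the gift crate, swap the two nests - the narrow one onto the turntable's spigot, the wide one onto the parking post, each fully down - and stand the dropper bottle upright in the narrow nest on the turntable. Keep the jar and the bottle upright throughout, and leave the small amber jar and the sample jar where they stand.

Things in the scene. Friction and masses are not known exactly. Their poses are not given: they have to be found in the camera images.
- turntable: Low round turntable, fixed: grey base 140 mm across, above it a free-turning aluminium disc 112 mm across whose flat deck is 38 mm above the table. At its centre a tapered steel spigot, 18 mm high above the deck, 25 mm across at the foot and 9 mm at the tip. Origin: centre of its underside, on the table; z up.
- parking_post: Post for the nest not in use, fixed: round grey foot 96 mm across, 12 mm high, then an aluminium shoulder 56 mm across whose flat top is 22 mm above the table, with the same tapered spigot (18 mm high) on it. Origin: centre of its underside, on the table; z up.
- wide_nest: Jar nest, loose, 0.22 kg, on the turntable at the start: white round cup 94 mm across, 54 mm high, wall 9 mm thick (pinch it from above, one finger in the recess), recess 76 mm wide, its floor 24 mm above the underside. Blind bore below, 29 mm wide, 20 mm deep, that drops over a spigot so that the nest sits flat on deck or shoulder. Origin: centre of underside; z up.
- narrow_nest: Bottle nest, loose, 0.14 kg, on the parking post at the start: white round cup 64 mm across outside, straight-sided, 46 mm high; funnel recess 52 mm wide at the mouth and 36 mm at its floor, 24 mm above the underside. Same blind bore below (29 mm wide, 20 mm deep). Origin: centre of its underside; z up.
- jar: Glass candle jar, amber, with pale wax and a wick, round, 69 mm across, 88 mm high, about 0.29 kg. Origin: centre of its underside; z up. At the start it stands in the wide nest on the turntable.
- dropper_bottle: Amber dropper bottle: round body 33 mm across and about 60 mm high, sloping shoulder to 70 mm, black rubber dropper cap 20 mm across above it; 104 mm high in all, 0.06 kg. It stands on the table. Origin: centre of its underside; z up.
- gift_crate: Low wooden crate, fixed, 282 mm long (its x axis), 98 mm wide (y), 42 mm high (z up), three cells in a row along x, each 84 mm square inside, floor 6 mm above the table. Cells at x = 0 and x = +89.5 mm hold fixed jars 88 mm high; the cell at x = -89.5 mm, y = 0 is empty. Origin: centre of its underside.
- small_jar: Bystander: small empty amber glass jar, open, 66 mm across, 70 mm high, standing on the table. Origin: centre of its underside.
- sample_jar: Bystander: sample jar with a paper strip in it, 52 x 56 mm, 81 mm high, standing on the table. Origin: centre of its underside.
- cord_socket: Bystander: black socket, fixed, 42 x 84 (its y) x 40 mm, on the end of a yellow cable 10 mm thick that runs from it to the table's near edge along y = -0.145 m. Origin: under its middle. But for the listed things and the cable the table is clear from x = 0.41 to 0.70 m and y = -0.50 to 0.25 m; flat tools lie along its near edge, equipment round the sides and back.
Mind the look-alikes: they are no part of the job. There is more than one size of the dropper_bottle; the one meant has the size given above.

How it is judged:
At the end, for the whole second after the job is handed in: Jar on the floor of the crate's empty cell, within 15 mm of its middle each way; narrow nest fully down on the turntable, wide nest on the parking post, dropper bottle on the narrow nest's floor (each within 8 mm of the axis, 4 mm in height); all upright within 0.12 rad, at rest (x of jar in the frame of gift_crate between -0.1045 and -0.0745 m and y of jar in the frame of gift_crate between -0.015 and 0.015 m and z of jar in the frame of gift_crate between 0 and 0.012 m and horizontal distance between narrow_nest and turntable below 0.008 m and z of narrow_nest in the frame of turntable between 0.034 and 0.042 m and horizontal distance between wide_nest and parking_post below 0.008 m and z of wide_nest in the frame of parking_post between 0.018 and 0.026 m and horizontal distance between dropper_bottle and narrow_nest below 0.008 m and z of dropper_bottle in the frame of narrow_nest between 0.02 and 0.028 m and linear speed of each of jar, wide_nest, narrow_nest, dropper_bottle below 0.02 m/s and angle between each of jar, wide_nest, narrow_nest, dropper_bottle's own z axis and vertical below 0.12 rad); the robot touches nothing.
It fails at once if the small amber jar or the sample jar is moved by more than 30 mm or tipped over (distance of any of small_jar, sample_jar from where it was at the start of the episode above 0.03 m or angle between any of small_jar, sample_jar's own z axis and vertical above 0.5 rad).
It fails at once if the jar or the dropper bottle is tipped by more than 0.6 rad (angle between any of jar, dropper_bottle's own z axis and vertical above 0.6 rad).
It also fails if it takes over 128 s, if anything falls off the work surface, if the arm or the gripper's body presses on something with over 40 N, if the wrist force passes 120 N, or if a joint passes its speed limit or range.

## Robot

A 6-joint arm with a two-finger parallel gripper is mounted at the origin on a cart in front of the work surface, level with it; the furniture and walls round the work are solid. World frame = base frame: x ahead of the robot, y to its left, z up, the work surface at z = 0. Lengths are in m, angles in rad, forces in N, time in s.
With the tool pointing down it reaches from about 0.35 to 0.775 m from the base axis. Payload 5.5 kg.
Tool frame: the origin (TCP) lies midway between the tips of the shut fingers; the grasp point (between the pads) lies 19 mm behind it; z points along the fingers, y is the line along which they close (so a half turn about z gives the same grasp; the last joint's range is limited). The gripper opens to 85 mm and grips with 20 to 120 N. Pads are 22 mm wide; open, the fingers measure 114 mm over their backs; the gripper's body (76 mm by 85 mm) begins 54 mm behind the grasp point. The pads swing forward as they close: fully open they stand 13 mm farther back than shut.
Start: joints at [-1.399, 0.313, 0.046, 1.304, 0, 1.431], TCP at [0.176, -0.547, 0.231] pointing down, gripper open.
Joint ranges: [-2.76, 2.76], [-0.86, 1.69], [-1.03, 1.26], [-2.2, 2.34], [-1.47, 1.5], [-3.14, 3.14]. Speed limits (rad/s): [2.57, 2.57, 3.14, 3.14, 3.14, 3.14].

## Interface

Orientations are given as a rotation vector (axis times angle).
In Python, from station import bot, cams, close_job gives the robot as it stands. The module is installed in compiled form; this text tells all that it offers.
- The arm moves only by the tool move_arm, never from a script. Its argument "commands" is a list of rows, each a list of 5 numbers: the shift along the tool's x, y, z scaled (see below), then the turn about the tool's z scaled (see below), then the closure, from 0 (fully open) to 1 (shut). A call has exactly 5 rows; each row shifts and turns the commanded pose from where the row before left it, along the tool's axes as they then stand; what a row does not reach is not made up. The controller multiplies each number of a shift by 30 cm and each number of a turn by 180 degrees. A row lasts 1/8 s, in which the tool goes at most 62.5 mm and 10.7 degrees, less where a joint would pass 70% of its speed; a pose out of reach is approached as far as the arm can. A call with a number of a shift or a turn outside -1 to 1 is refused whole. A call with a gripper value outside its range is refused whole. The fingers move at their own pace and stop on an object; the grip force is fixed at half the most. Time passes only in rows, so rows that do not move let the fingers close, or fill a call up. It gives the time, the measured TCP pose, the force, the opening and the grip force at its end, in the units of the state.
- bot.read_state(): the state, without advancing time (a new reading comes with each control period).
- cams.snapshot(name): name is "side" or "top" or "wrist"; returns a dict with "image" (400x640x3 uint8, blue, green, red), "z_map" (400x640 float32, m along the optical axis (not along the pixel's ray), 0 where there is no reading), "intrinsics" (3x3 intrinsics, pixels), "position" and "rotation" of the camera in the world; the wrist camera has in their place "hand_eye" (4x4, takes a point from camera to tool coordinates, whose origin is the TCP and whose axes are the flange's). Camera axes: x right, y down, z forward; pixel columns grow to the right and rows downward; lengths in m; the calibration is good to about 2 mm. A picture is of the moment at which its call begins: read the wrist's pose just before it.
- close_job(): hands the job in; it is judged then, once.
The state is a dict: "clock": time; "joint_pos": joint angles; "qvel": joint speeds; "joint_torque": joint torques, N m; "tcp_pos": TCP position; "tool_rot": TCP orientation; "contact_force": force on the tool from outside, world axes, zero at the start; "wrist_torque": the same for the moment, N m; "gripper_width": opening from 0.0 (shut) to 1.0 (fully open); "grip_force": force on a finger pad.
Only numpy, scipy, OpenCV 4.12 (cv2) and the standard library are available. Lean on these libraries where they do the work, as an engineer would, in place of code of your own. Each camera call takes 0.05 s, during which the arm holds its last target. There are 200 camera calls.

## Working session

There is one attempt and no reset: what is moved stays moved. The work goes in short steps, Python scripts to look and compute and a tool call to move; the robot and the scene stay as the last step left them, time stands still between calls to the robot, and variables do not carry over. Pictures are saved under pics/ and viewed, at most 14 in all, crops included, and the job is handed in when it is done.

Besides the shell and the picture viewer there is one more tool, called after "Call:" as name(argument=value, ...), one argument or row to a line, values as JSON. move_arm: Moves the arm, as the interface text tells. Its arguments: {"type":"object","properties":{"commands":{"type":"array"}},"required":["commands"]}

```bash
mkdir -p pics; ls; python3 - <<'E'
from station import bot, cams
import cv2, numpy as np
s=bot.read_state(); print({k:np.round(v,3).tolist() for k,v in s.items()})
for n in ("top","side"):
    d=cams.snapshot(n); cv2.imwrite(f"pics/{n}0.png",d["image"]); np.savez(f"pics/{n}0.npz",**d)
    print(n,d["intrinsics"].tolist(),d["position"],np.round(d["rotation"],4).tolist(), d["z_map"].min(), d["z_map"].max())
E
```

```text
pics
{'clock': 0.0, 'joint_pos': [-1.399, 0.314, 0.045, 1.304, 0.0, 1.431], 'qvel': [0.0, 0.001, -0.001, -0.0, -0.002, 0.001], 'joint_torque': [0.001, -48.063, 29.853, 0.019, -0.0, 0.0], 'tcp_pos': [0.176, -0.547, 0.23], 'tool_rot': [-3.102, -0.487, 0.0], 'contact_force': [0.17, -0.18, -0.434], 'wrist_torque': [-0.051, -0.054, -0.075], 'grip_force': 0.0, 'gripper_width': 0.999}
top [[380.776155232318, 0.0, 322.0665020164288], [0.0, 380.776155232318, 203.5188695206437], [0.0, 0.0, 1.0]] [ 0.46514907 -0.10944848  1.07931136] [-2.1436, 2.1936, -0.0793] 0.0 2.1322372
side [[473.9043804002326, 0.0, 323.26737959025195], [0.0, 473.9043804002326, 199.6185412356316], [0.0, 0.0, 1.0]] [0.53785868 0.712517   0.8331034 ] [-0.0039, 2.8672, -1.2462] 0.0 3.875265
```

View pics/top0.png

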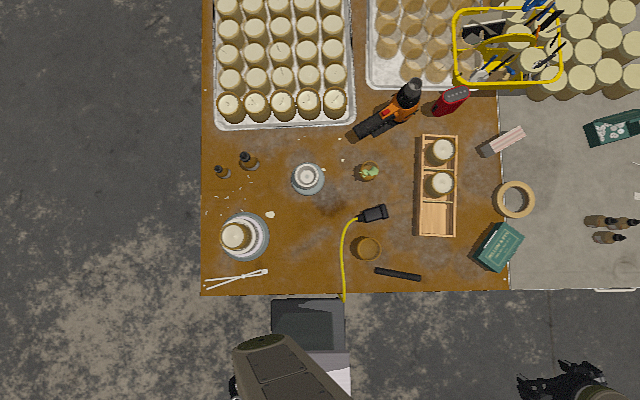

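View pics/side0.png

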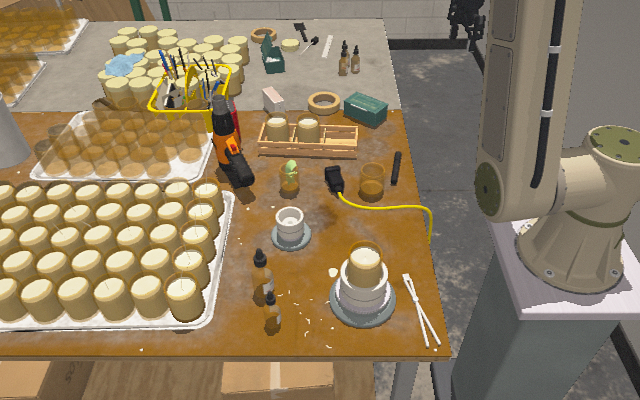

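The top view (image up = +x, left = +y) shows the turntable with wide nest and jar at (244,235). The parking post with the narrow nest is at (308,179), the crate at (437,185) with its empty cell at (437,218), the small jar at (367,248), the sample jar at (368,172) and the socket at (374,213).

The candidates for the dropper bottle are the larger one at (248,160), the smaller one at (221,172), and several on the back bench near (605,225), which are out of reach. I'll choose between them by measured height.

```bash
cat > h.py <<'E'
import numpy as np, cv2
from scipy.spatial.transform import Rotation as R
from station import bot, cams
def snap(n,save=None):
    d=cams.snapshot(n)
    if save: cv2.imwrite(f"pics/{save}.png",d["image"])
    return d
def pose(d,s=None):
    if "hand_eye" in d:
        T=np.eye(4); T[:3,:3]=R.from_rotvec(s["tool_rot"]).as_matrix(); T[:3,3]=s["tcp_pos"]
        T=T@d["hand_eye"]; return T[:3,:3],T[:3,3]
    return R.from_rotvec(d["rotation"]).as_matrix(), np.asarray(d["position"])
def cloud(d,s=None):
    M,p=pose(d,s); K=d["intrinsics"]; z=d["z_map"]
    v,u=np.mgrid[:z.shape[0],:z.shape[1]]
    P=np.stack([(u-K[0,2])/K[0,0]*z,(v-K[1,2])/K[1,1]*z,z],-1)@M.T+p
    P[z<=0]=np.nan; return P
def ray(d,uv,h,s=None):   # pixel -> plane z=h
    M,p=pose(d,s); K=d["intrinsics"]
    r=M@np.linalg.solve(K,[uv[0],uv[1],1.]); return p+r*(h-p[2])/r[2]
def proj(d,X,s=None):
    M,p=pose(d,s); q=d["intrinsics"]@(M.T@(np.asarray(X)-p)); return q[:2]/q[2]
def circ(P):  # algebraic circle fit xy
    A=np.c_[P[:,:2],np.ones(len(P))]; c=np.linalg.lstsq(A,(P[:,:2]**2).sum(1),rcond=None)[0]
    return c[0]/2,c[1]/2,np.sqrt(c[2]+(c[0]**2+c[1]**2)/4)
E
python3 - <<'E'
from h import *
for n in("top","side"):
    d=dict(np.load(f"pics/{n}0.npz")); P=cloud(d)
    print(n)
    Z=P[...,2]; m=(Z>.008)&(Z<.25)&(P[...,0]>.38)&(P[...,0]<.72)&(P[...,1]>-.5)&(P[...,1]<.27)
    k,L,st,c=cv2.connectedComponentsWithStats(m.astype(np.uint8))
    for i in range(1,k):
        if st[i,4]<15: continue
        Q=P[L==i]; print(st[i].tolist(),"x",np.round(np.percentile(Q[:,0],[1,99]),3),"y",np.round(np.percentile(Q[:,1],[1,99]),3),"zmax",np.round(np.percentile(Q[:,2],[50,90,99.5]),3))
    T=P[(P[...,0]>.5)&(P[...,0]<.55)&(P[...,1]>-.4)&(P[...,1]<.1)&(Z<.008)]; print("table z",np.nanmedian(T[:,2]),np.nanstd(T[:,2]))
E
```

```text
top
[417, 138, 41, 100, 2587] x [0.462 0.718] y [-0.465 -0.357] zmax [0.045 0.089 0.095]
[240, 151, 20, 20, 290] x [0.66  0.699] y [0.081 0.12 ] zmax [0.075 0.117 0.135]
[359, 160, 20, 22, 314] x [0.621 0.669] y [-0.247 -0.2  ] zmax [0.063 0.074 0.081]
[291, 162, 34, 34, 840] x [0.588 0.677] y [-0.099 -0.011] zmax [0.044 0.067 0.071]
[215, 165, 16, 14, 169] x [0.639 0.669] y [0.164 0.191] zmax [0.056 0.088 0.101]
[344, 204, 45, 27, 432] x [0.49  0.552] y [-0.273 -0.157] zmax [0.033 0.039 0.042]
[219, 212, 51, 50, 1923] x [0.41  0.538] y [0.06  0.173] zmax [0.089 0.138 0.152]
[341, 232, 5, 11, 23] x [0.452 0.479] y [-0.156 -0.144] zmax [0.009 0.012 0.014]
[356, 237, 26, 25, 399] x [0.402 0.463] y [-0.247 -0.185] zmax [0.019 0.07  0.072]
[340, 243, 4, 15, 22] x [0.41  0.448] y [-0.149 -0.141] zmax [0.01  0.012 0.012]
table z -9.913922030768685e-05 0.002400967857022214
side
[266, 111, 92, 45, 2911] x [0.464 0.718] y [-0.461 -0.354] zmax [0.042 0.086 0.096]
[279, 160, 21, 33, 566] x [0.62  0.669] y [-0.246 -0.197] zmax [0.053 0.072 0.081]
[359, 162, 27, 35, 772] x [0.4   0.462] y [-0.248 -0.181] zmax [0.047 0.069 0.073]
[325, 165, 38, 43, 488] x [0.466 0.552] y [-0.27  -0.145] zmax [0.031 0.039 0.043]
[271, 206, 40, 44, 1269] x [0.589 0.675] y [-0.082 -0.008] zmax [0.043 0.067 0.07 ]
[381, 206, 13, 3, 23] x [0.381 0.411] y [-0.147 -0.137] zmax [0.01  0.011 0.011]
[329, 240, 67, 87, 4101] x [0.41  0.535] y [0.098 0.194] zmax [0.077 0.139 0.152]
[251, 248, 31, 80, 1258] x [0.638 0.699] y [0.098 0.198] zmax [0.061 0.11  0.135]
table z 0.000443157349411305 0.22805240012315345
```

Depth gives 135 mm for the bottle at (248,160), which is too tall. The one at (221,172) is about 103 mm, so that is the one I want. I'll check it with a close crop and fit the centres.

```bash
python3 - <<'E'
from h import *
D={n:dict(np.load(f"pics/{n}0.npz")) for n in("top","side")}
im=D["side"]["image"][235:335,225:345]; im2=D["top"]["image"][140:190,205:265]
cv2.imwrite("pics/bot.png",np.hstack([cv2.resize(im,(480,400)),cv2.resize(im2,(300,250)).repeat(1,0) if 0 else cv2.resize(im2,(320,400))]))
C={n:cloud(D[n]).reshape(-1,3) for n in D}
def sel(n,c,r,z0,z1):
    P=C[n]; return P[(np.hypot(P[:,0]-c[0],P[:,1]-c[1])<r)&(P[:,2]>z0)&(P[:,2]<z1)]
def mid(P): return np.round(np.r_[(P.min(0)+P.max(0))/2, np.ptp(P[:,:2],axis=0),len(P)],4)
for name,c,r,sl in [("bottle",(.654,.178),.04,[(.012,.055),(.075,.095),(.096,.11)]),
  ("big",(.68,.10),.035,[(.012,.06),(.12,.14)]),
  ("jar",(.474,.13),.07,[(.10,.14),(.130,.156)]),("wide",(.474,.12),.07,[(.07,.095),(.087,.096)]),
  ("deck",(.474,.12),.09,[(.03,.042)]),("narrow",(.633,-.055),.05,[(.03,.06),(.062,.074)]),("post",(.633,-.055),.07,[(.008,.016)]),
  ("small",(.433,-.216),.05,[(.02,.075),(.064,.075)]),("sample",(.645,-.222),.045,[(.02,.09)]),
  ("jarA",(.61,-.41),.045,[(.085,.1)]),("jarB",(.69,-.41),.045,[(.085,.1)])]:
    for s in sl:
        for n in C:
            P=sel(n,c,r,*s)
            if len(P)>8: print(name,s,n,"mid",mid(P),"circ",np.round(circ(P),4))
# crate rim
for n in C:
    P=C[n]; Q=P[(P[:,0]>.43)&(P[:,0]<.8)&(P[:,1]>-.5)&(P[:,1]<-.33)&(P[:,2]>.037)&(P[:,2]<.047)]
    print("crate",n,cv2.minAreaRect(Q[:,:2].astype(np.float32)),mid(Q))
E
```

```text
bottle (0.012, 0.055) top mid [6.540e-01 1.771e-01 3.400e-02 3.110e-02 2.720e-02 7.200e+01] circ [0.6548 0.1792 0.015 ]
bottle (0.012, 0.055) side mid [6.539e-01 1.862e-01 3.380e-02 3.260e-02 2.600e-02 2.370e+02] circ [0.654  0.1823 0.0153]
bottle (0.075, 0.095) top mid [6.539e-01 1.788e-01 8.530e-02 1.890e-02 1.790e-02 3.700e+01] circ [0.6542 0.1793 0.0077]
bottle (0.075, 0.095) side mid [6.532e-01 1.830e-01 8.490e-02 1.930e-02 1.850e-02 8.600e+01] circ [0.6528 0.1828 0.0073]
bottle (0.096, 0.11) top mid [6.536e-01 1.794e-01 9.920e-02 8.300e-03 7.400e-03 1.200e+01] circ [0.654  0.1798 0.0036]
bottle (0.096, 0.11) side mid [6.520e-01 1.830e-01 1.009e-01 7.400e-03 7.000e-03 2.000e+01] circ [0.6526 0.1828 0.003 ]
big (0.012, 0.06) top mid [6.762e-01 9.860e-02 3.620e-02 3.470e-02 3.610e-02 6.800e+01] circ [0.6814 0.1029 0.0218]
big (0.012, 0.06) side mid [6.796e-01 1.149e-01 3.600e-02 4.350e-02 2.510e-02 2.810e+02] circ [0.6799 0.1042 0.0213]
big (0.12, 0.14) top mid [6.787e-01 1.015e-01 1.288e-01 1.240e-02 1.100e-02 2.800e+01] circ [0.6787 0.1019 0.0047]
big (0.12, 0.14) side mid [6.78
[... 2953 characters left out ...]
1e-01  9.130e-02  6.210e-02  6.720e-02  1.650e+02] circ [ 0.6006 -0.4117  0.0304]
jarB (0.085, 0.1) top mid [ 6.911e-01 -4.206e-01  9.050e-02  6.430e-02  6.410e-02  1.590e+02] circ [ 0.691  -0.4205  0.0303]
jarB (0.085, 0.1) side mid [ 6.900e-01 -4.196e-01  9.110e-02  6.280e-02  6.540e-02  1.650e+02] circ [ 0.6898 -0.4189  0.0303]
crate top ((0.6297268271446228, -0.410818487405777), (0.3430236279964447, 0.1373455822467804), 4.33036470413208) [ 6.290e-01 -4.011e-01  4.200e-02  3.362e-01  1.418e-01  7.480e+02]
crate side ((0.6011093854904175, -0.41334760189056396), (0.10785476863384247, 0.28279581665992737), 85.21121215820312) [ 6.019e-01 -4.112e-01  4.200e-02  2.857e-01  1.224e-01  6.880e+02]
```

View pics/bot.png

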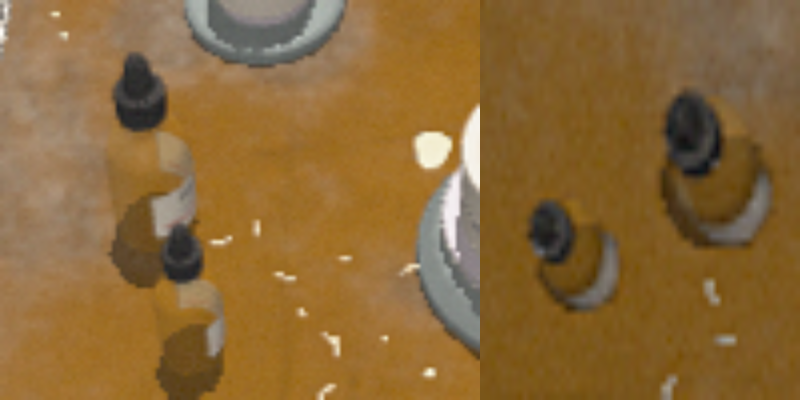

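The crop shows the larger bottle on the left of the side view (135 mm, body about 43 mm). The smaller one at side px (270,305) and top px (221,172) measures 33 mm by about 103 mm, so that is my target at (0.6535, 0.181). I'm starting toward the jar.

Call:
move_arm(
  commands=[
    [0.147,-0.136,0,0.042,0],
    [0.127,-0.154,0,0.042,0],
    [0.106,-0.17,0,0.041,0],
    [0.095,-0.176,0,0,0],
    [0.095,-0.176,0,0,0],
  ],
)

```text
clock: 0.72
tcp_pos: [0.3303, -0.2878, 0.2311]
tool_rot: [-3.139, 0.128, -0.0]
contact_force: [1.2, -1.1, 0.2]
gripper_width: 1.001
grip_force: 0.0
```

```bash
cat >> h.py <<'E'
def plan(*targets, yaw=None):  # each (x,y,z); prints tool-frame scaled totals from current pose
    s=bot.read_state(); p=np.array(s["tcp_pos"]); M=R.from_rotvec(s["tool_rot"]).as_matrix()
    ps=np.arctan2(M[1,0],M[0,0]); print("t",round(s["clock"],2),"p",np.round(p,4),"yaw",round(ps,4),"tilt",np.round(M[:2,2],3),"F",np.round(s["contact_force"],1),"w",round(s["gripper_width"],3),"gf",round(s["grip_force"],1))
    if yaw is not None: print("turn",round(-(yaw-ps)/np.pi,4))
    y=ps if yaw is None else yaw
    A=np.array([[np.cos(y),np.sin(y),0],[np.sin(y),-np.cos(y),0],[0,0,-1]])
    for t in targets:
        d=np.array(t)-p; print("->",t,"scaled",np.round(A@d/.3,4),"rows>=",round(np.linalg.norm(d)/.0625,1)); p=np.array(t)
E
python3 -c "
from h import *
plan((.473,.1265,.23),(.473,.1265,.095),yaw=-.08)"
```

```text
t 0.72 p [ 0.3303 -0.2878  0.2311] yaw -0.0815 tilt [0. 0.] F [ 1.2 -1.1  0.2] w 1.001 gf 0.0
turn -0.0005
-> (0.473, 0.1265, 0.23) scaled [ 0.3639 -1.4145  0.0036] rows>= 7.0
-> (0.473, 0.1265, 0.095) scaled [0.   0.   0.45] rows>= 2.2
```

Call:
move_arm(
  commands=[
    [0.045,-0.177,0,0,0],
    [0.045,-0.177,0,0,0],
    [0.045,-0.177,0,0,0],
    [0.045,-0.177,0,0,0],
    [0.045,-0.177,0,0,0],
  ],
)

```text
clock: 1.35
tcp_pos: [0.4186, -0.0286, 0.2312]
tool_rot: [3.139, -0.127, 0.0]
contact_force: [0.3, 0.1, -0.3]
gripper_width: 0.997
grip_force: 0.0
```

Call:
move_arm(
  commands=[
    [0.045,-0.177,0,0,0],
    [0.045,-0.177,0,0,0],
    [0.045,-0.176,0,0,0],
    [0,0,0,0,0],
    [0,0,0,0,0],
  ],
)

```text
clock: 1.98
tcp_pos: [0.4682, 0.0795, 0.2316]
tool_rot: [-3.106, 0.035, 0.002]
contact_force: [-0.4, -0.2, -0.9]
gripper_width: 0.999
grip_force: 0.0
```

```bash
python3 -c "
from h import *
plan((.473,.1265,.23),(.473,.1265,.095),yaw=-.08)
s=bot.read_state(); d=snap('wrist','w1'); print(d['hand_eye'],d['intrinsics'])
np.savez('pics/w1.npz',**d,tcp_pos=s['tcp_pos'],tool_rot=s['tool_rot'])
P=cloud(d,s).reshape(-1,3); print(np.nanmin(P,0),np.nanmax(P,0))
Q=P[(P[:,2]>.147)&(P[:,2]<.154)&(np.hypot(P[:,0]-.473,P[:,1]-.1265)<.05)]; print('rim',len(Q),circ(Q),Q.min(0),Q.max(0))
Q=P[(P[:,2]>.088)&(P[:,2]<.096)&(np.hypot(P[:,0]-.473,P[:,1]-.1265)<.06)]; print('nest',len(Q),circ(Q),Q.min(0),Q.max(0))
Q=P[(P[:,2]>.034)&(P[:,2]<.042)&(np.hypot(P[:,0]-.473,P[:,1]-.1265)<.07)]; print('deck',len(Q),circ(Q),Q.min(0),Q.max(0))
"
```

```text
t 1.98 p [0.4682 0.0795 0.2316] yaw -0.0227 tilt [-0.001  0.035] F [-0.4 -0.2 -0.9] w 0.999 gf 0.0
turn 0.0182
-> (0.473, 0.1265, 0.23) scaled [ 0.0035 -0.1574  0.0052] rows>= 0.8
-> (0.473, 0.1265, 0.095) scaled [0.   0.   0.45] rows>= 2.2
[[ 4.16577994e-04 -9.48833638e-01 -3.15776114e-01  8.01830459e-02]
 [ 9.99999798e-01  5.46779375e-04 -3.23725414e-04  1.64992296e-04]
 [ 4.79821428e-04 -3.15775915e-01  9.48833674e-01 -1.43153955e-01]
 [ 0.00000000e+00  0.00000000e+00  0.00000000e+00  1.00000000e+00]] [[353.68187863   0.         321.47619119]
 [  0.         353.68187863 197.454626  ]
 [  0.           0.           1.        ]]
[-0.61024684 -1.21987798 -0.91085645] [0.82012178 1.62955538 0.31930822]
rim 1864 (np.float64(0.4737781787414851), np.float64(0.12627971573173047), np.float64(0.03010822559093309)) [0.44123682 0.09412261 0.14700897] [0.50582952 0.15893467 0.15229568]
nest 2289 (np.float64(0.47333381134201535), np.float64(0.12670799053978787), np.float64(0.04228704012395675)) [0.43187514 0.08042908 0.08801432] [0.51980496 0.17246324 0.09565635]
deck 1696 (np.float64(0.47273749860290604), np.float64(0.12712090140325488), np.float64(0.052455909836211366)) [0.43217617 0.07012578 0.03401262] [0.5296629  0.17634747 0.0419863 ]
```

View pics/w1.png

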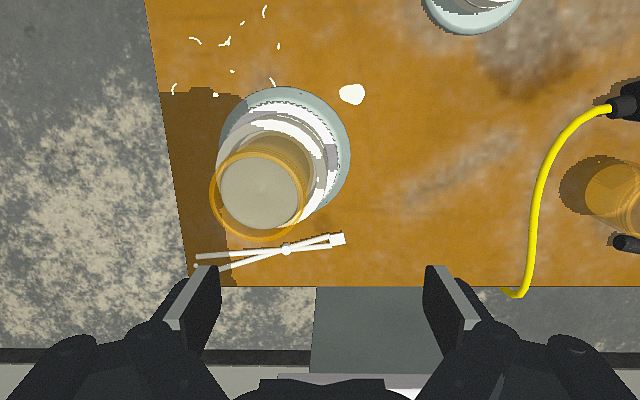

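The wrist view shows the jar's rim at px (257,195) inside the wide nest. The fit puts it at (0.4735, 0.1265), which agrees with the fixed cameras. The tool stopped short with a slight tilt, so I'm checking the joints.

```bash
python3 -c "
from h import *
s=bot.read_state(); print(s['clock'],np.round(s['joint_pos'],3),np.round(s['qvel'],3),s['tcp_pos'],s['tool_rot'])"
```

```text
2.025 [-0.024  0.117 -0.203  1.253  0.035  3.141] [-0.01  -0.008 -0.001 -0.004  0.003 -0.001] [0.46822605 0.07927956 0.23170738] [-3.10601555e+00  3.62281227e-02  1.73317886e-03]
```

Call:
move_arm(
  commands=[
    [0,0,0,0,0],
    [0,0,0,0,0],
    [0,0,0,0,0],
    [0,0,0,0,0],
    [0,0,0,0,0],
  ],
)

```text
clock: 2.65
tcp_pos: [0.4689, 0.0799, 0.232]
tool_rot: [-3.106, 0.035, 0.0]
contact_force: [0.8, 0.1, 0.2]
gripper_width: 1.0
grip_force: 0.0
```

```bash
python3 -c "
from h import *
s=bot.read_state(); print(s['clock'],np.round(s['joint_pos'],3),np.round(s['qvel'],3),s['tcp_pos'],s['tool_rot'])"
```

```text
2.65 [-0.023  0.118 -0.201  1.252  0.036  3.141] [ 0.001  0.002  0.     0.001 -0.001 -0.001] [0.46889783 0.07987684 0.23196953] [-3.10557814e+00  3.45681529e-02  1.82639215e-04]
```

Joint 6 is at its limit, so I'm turning the tool a half turn the other way for an equivalent grasp.

Call:
move_arm(
  commands=[
    [0,0,0,-0.059,0],
    [0,0,0,-0.059,0],
    [0,0,0,-0.059,0],
    [0,0,0,-0.059,0],
    [0,0,0,-0.059,0],
  ],
)

```text
clock: 3.28
tcp_pos: [0.4689, 0.08, 0.2319]
tool_rot: [-2.792, -1.368, -0.025]
contact_force: [-0.3, -0.6, -0.2]
gripper_width: 1.0
grip_force: 0.0
```

Call:
move_arm(
  commands=[
    [0,0,0,-0.059,0],
    [0,0,0,-0.059,0],
    [0,0,0,-0.059,0],
    [0,0,0,-0.059,0],
    [0,0,0,-0.059,0],
  ],
)

```text
clock: 3.9
tcp_pos: [0.4689, 0.08, 0.232]
tool_rot: [-1.893, -2.48, -0.045]
contact_force: [0.4, 0.0, -0.2]
gripper_width: 1.001
grip_force: 0.0
```

Call:
move_arm(
  commands=[
    [0,0,0,-0.059,0],
    [0,0,0,-0.059,0],
    [0,0,0,-0.059,0],
    [0,0,0,-0.059,0],
    [0,0,0,-0.059,0],
  ],
)

```text
clock: 4.53
tcp_pos: [0.4689, 0.08, 0.232]
tool_rot: [-0.588, -3.079, -0.055]
contact_force: [0.5, 0.1, -0.2]
gripper_width: 0.997
grip_force: 0.0
```

```bash
python3 -c "
from h import *
plan((.4733,.1265,.23),(.4733,.1265,.095),yaw=3.06)
print(np.round(bot.read_state()['joint_pos'],3))"
```

```text
t 4.53 p [0.4689 0.08   0.232 ] yaw 2.7646 tilt [0.    0.036] F [ 0.5  0.1 -0.2] w 0.997 gf 0.0
turn -0.094
-> (0.4733, 0.1265, 0.23) scaled [-0.0019  0.1558  0.0066] rows>= 0.7
-> (0.4733, 0.1265, 0.095) scaled [0.   0.   0.45] rows>= 2.2
[-0.023  0.118 -0.201  1.252  0.036  0.354]
```

The tilt of 0.036 rad stays in the command. It is small against the tolerances, so I'll allow for it in the planner by using the full rotation matrix.

```bash
python3 - <<'E'
s=open('h.py').read()
i=s.index("    A=np.array([[np.cos(y)"); j=s.index("    for t in targets")
s=s[:i]+"    A=(M@R.from_euler('z',-(y-ps)).as_matrix()).T\n"+s[j:]
open('h.py','w').write(s)
E
python3 -c "
from h import *
plan((.4733,.1265,.23),(.4733,.1265,.097),yaw=3.06)"
```

```text
t 4.53 p [0.4689 0.08   0.232 ] yaw 2.7646 tilt [0.    0.036] F [ 0.5  0.1 -0.2] w 0.997 gf 0.0
turn -0.094
-> (0.4733, 0.1265, 0.23) scaled [-0.0019  0.1554  0.0121] rows>= 0.7
-> (0.4733, 0.1265, 0.097) scaled [-0.0012 -0.0158  0.443 ] rows>= 2.1
```

Call:
move_arm(
  commands=[
    [0,0,0,-0.047,0],
    [0,0,0,-0.047,0],
    [0,0.052,0,0,0],
    [0,0.052,0,0,0],
    [0,0.052,0,0,0],
  ],
)

```text
clock: 5.15
tcp_pos: [0.4731, 0.128, 0.2337]
tool_rot: [-0.139, -3.137, -0.056]
contact_force: [0.7, 0.6, 0.3]
gripper_width: 1.001
grip_force: 0.0
```

```bash
python3 -c "
from h import *
plan((.4733,.1265,.097))"
```

```text
t 5.15 p [0.4731 0.128  0.2337] yaw 3.0529 tilt [0.    0.036] F [0.7 0.6 0.3] w 1.001 gf 0.0
-> (0.4733, 0.1265, 0.097) scaled [-0.0025 -0.0212  0.4552] rows>= 2.2
```

Call:
move_arm(
  commands=[
    [-0.001,-0.005,0.12,0,0],
    [-0.001,-0.005,0.12,0,0],
    [0,-0.005,0.12,0,0],
    [0,-0.006,0.095,0,0],
    [0,0,0,0,0],
  ],
)

```text
clock: 5.78
tcp_pos: [0.471, 0.1258, 0.0951]
tool_rot: [-0.138, -3.132, -0.055]
contact_force: [-0.8, 0.0, 0.4]
gripper_width: 1.001
grip_force: 0.0
```

Call:
move_arm(
  commands=[
    [0,0,0,0,1],
    [0,0,0,0,1],
    [0,0,0,0,1],
    [0,0,0,0,1],
    [0,0,0,0,1],
  ],
)

```text
clock: 6.4
tcp_pos: [0.4748, 0.1257, 0.099]
tool_rot: [0.138, 3.135, 0.058]
contact_force: [0.0, 2.6, 6.7]
gripper_width: 0.787
grip_force: 68.5
```

```bash
python3 -c "
from h import *
plan((.4733,.1265,.25),(.512,-.4055,.25),(.512,-.4055,.045))"
```

```text
t 6.4 p [0.4748 0.1257 0.099 ] yaw 3.0536 tilt [0.004 0.037] F [0.  2.6 6.7] w 0.787 gf 68.5
-> (0.4733, 0.1265, 0.25) scaled [ 0.0047  0.0211 -0.5029] rows>= 2.4
-> (0.512, -0.4055, 0.25) scaled [-0.2843 -1.7539 -0.0652] rows>= 8.5
-> (0.512, -0.4055, 0.045) scaled [ 0.0008 -0.0255  0.6829] rows>= 3.3
```

Call:
move_arm(
  commands=[
    [0.002,0.004,-0.06,0,1],
    [0.002,0.004,-0.1,0,1],
    [0,0.004,-0.1,0,1],
    [0,0.003,-0.09,0,1],
    [-0.014,-0.08,-0.004,0,1],
  ],
)

```text
clock: 7.02
tcp_pos: [0.4756, 0.1022, 0.205]
tool_rot: [0.135, 3.135, 0.057]
contact_force: [0.5, -0.5, -3.0]
gripper_width: 0.791
grip_force: 68.8
```

```bash
python3 -c "
from h import *
plan((.512,-.4055,.2),(.512,-.4055,.043),yaw=3.06)"
```

```text
t 7.03 p [0.4756 0.1022 0.205 ] yaw 3.0557 tilt [0.005 0.036] F [ 0.5 -0.5 -3. ] w 0.791 gf 68.8
turn -0.0014
-> (0.512, -0.4055, 0.2) scaled [-0.2587 -1.6762 -0.0435] rows>= 8.1
-> (0.512, -0.4055, 0.043) scaled [ 0.0009 -0.0189  0.523 ] rows>= 2.5
```

Call:
move_arm(
  commands=[
    [-0.024,-0.13,-0.004,0,1],
    [-0.028,-0.18,-0.005,0,1],
    [-0.028,-0.18,-0.005,0,1],
    [-0.028,-0.18,-0.005,0,1],
    [-0.028,-0.18,-0.005,0,1],
  ],
)

```text
clock: 7.65
tcp_pos: [0.4922, -0.1579, 0.2005]
tool_rot: [-0.139, -3.137, -0.056]
contact_force: [1.5, 1.0, -2.8]
gripper_width: 0.785
grip_force: 68.7
```

Call:
move_arm(
  commands=[
    [-0.028,-0.18,-0.005,0,1],
    [-0.028,-0.18,-0.005,0,1],
    [-0.028,-0.18,-0.005,0,1],
    [-0.024,-0.15,-0.004,0,1],
    [-0.01,-0.08,0,0,1],
  ],
)

```text
clock: 8.28
tcp_pos: [0.5069, -0.3921, 0.1971]
tool_rot: [-0.142, -3.136, -0.056]
contact_force: [0.5, 0.9, -2.6]
gripper_width: 0.787
grip_force: 68.7
```

```bash
python3 -c "
from h import *
plan((.512,-.4055,.2),(.512,-.4055,.043),yaw=3.06)
d=snap('side','s1')
P=cloud(d).reshape(-1,3); s=bot.read_state(); c=s['tcp_pos']; Q=P[(np.hypot(P[:,0]-c[0],P[:,1]-c[1])<.06)&(P[:,2]<c[2])&(P[:,2]>.11)]
print('held z',np.round(np.percentile(Q[:,2],[.5,5,50]),3), Q.min(0),Q.max(0))"
```

```text
t 8.28 p [ 0.5069 -0.3921  0.1971] yaw 3.0509 tilt [-0.     0.036] F [ 0.5  0.9 -2.6] w 0.787 gf 68.7
turn -0.0029
-> (0.512, -0.4055, 0.2) scaled [-0.0206 -0.0428 -0.0114] rows>= 0.2
-> (0.512, -0.4055, 0.043) scaled [-0.0017 -0.0186  0.523 ] rows>= 2.5
held z [0.162 0.165 0.181] [ 0.47153463 -0.38840402  0.16132314] [ 0.5379061  -0.35442587  0.19654982]
```

View pics/s1.png

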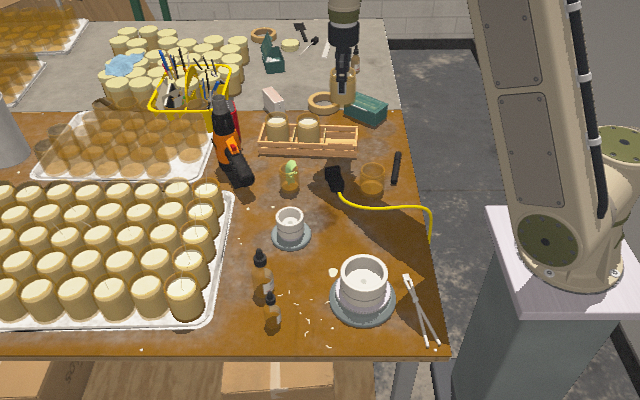

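The side view shows the jar held upright at (342,85), just over the crate's empty cell, and the emptied wide nest at (363,285). The jar's bottom is about 35 mm below the TCP. I'm lowering it in two stages.

Call:
move_arm(
  commands=[
    [-0.02,-0.043,0,0,1],
    [0,0,0,0,1],
    [0,-0.004,0.1,0,1],
    [0,-0.004,0.1,0,1],
    [0,-0.004,0.08,0,1],
  ],
)

```text
clock: 8.95
tcp_pos: [0.5115, -0.4019, 0.112]
tool_rot: [-0.137, -3.135, -0.058]
contact_force: [0.3, -0.2, -2.7]
gripper_width: 0.789
grip_force: 68.7
```

Call:
move_arm(
  commands=[
    [0,0,0,0,1],
    [0,0,0,0,1],
    [0,0,0,0,1],
    [0,0,0,0,1],
    [0,0,0,0,1],
  ],
)

```text
clock: 9.57
tcp_pos: [0.5122, -0.4035, 0.1138]
tool_rot: [-0.138, -3.137, -0.055]
contact_force: [1.0, -0.0, -2.5]
gripper_width: 0.788
grip_force: 68.8
```

```bash
python3 -c "
from h import *
plan((.512,-.4055,.043))"
```

```text
t 9.57 p [ 0.5122 -0.4035  0.1138] yaw 3.0535 tilt [0.001 0.035] F [ 1.  -0.  -2.5] w 0.788 gf 68.8
-> (0.512, -0.4055, 0.043) scaled [-0.0004 -0.015   0.2355] rows>= 1.1
```

Call:
move_arm(
  commands=[
    [0,-0.003,0.06,0,1],
    [0,-0.003,0.06,0,1],
    [0,-0.003,0.06,0,1],
    [0,-0.003,0.04,0,1],
    [0,-0.002,0.015,0,1],
  ],
)

```text
clock: 10.2
tcp_pos: [0.5112, -0.4042, 0.043]
tool_rot: [-0.138, -3.136, -0.059]
contact_force: [-5.8, 7.2, 20.3]
gripper_width: 0.785
grip_force: 71.2
```

Call:
move_arm(
  commands=[
    [0,0,0,0,1],
    [0,0,0.003,0,1],
    [0,0,0,0,1],
    [0,0,0.003,0,1],
    [0,0,0,0,1],
  ],
)

```text
clock: 10.82
tcp_pos: [0.512, -0.4052, 0.043]
tool_rot: [0.138, 3.138, 0.054]
contact_force: [-3.5, 3.0, 9.7]
gripper_width: 0.79
grip_force: 70.1
```

The jar is on the floor (contact at TCP 0.043, where a wall rim would have been near 0.077). I'm releasing and lifting.

Call:
move_arm(
  commands=[
    [0,0,0,0,0],
    [0,0,0,0,0],
    [0,0,0,0,0],
    [0,0,0,0,0],
    [0,0,-0.04,0,0],
  ],
)

```text
clock: 11.45
tcp_pos: [0.511, -0.4046, 0.052]
tool_rot: [-0.138, -3.135, -0.059]
contact_force: [-0.4, -0.6, -0.1]
gripper_width: 0.999
grip_force: 0.0
```

Call:
move_arm(
  commands=[
    [0,0,-0.12,0,0],
    [0,0,-0.15,0,0],
    [0,0,-0.15,0,0],
    [0,0,-0.15,0,0],
    [0,0.1,0,0,0],
  ],
)

```text
clock: 12.08
tcp_pos: [0.5158, -0.3848, 0.2303]
tool_rot: [0.142, 3.132, 0.045]
contact_force: [1.1, 0.2, -0.6]
gripper_width: 0.999
grip_force: 0.0
```

```bash
python3 -c "
from h import *
s=bot.read_state(); d=snap('wrist','w2'); P=cloud(d,s).reshape(-1,3)
Q=P[(P[:,2]>.088)&(P[:,2]<.099)&(np.hypot(P[:,0]-.512,P[:,1]+.4055)<.05)]; print('jar',len(Q),circ(Q),Q.min(0),Q.max(0),np.median(Q[:,2]))
Q=P[(P[:,2]>.088)&(P[:,2]<.099)&(np.hypot(P[:,0]-.601,P[:,1]+.4126)<.044)]; print('jarA',len(Q),circ(Q),Q.min(0),Q.max(0))
d=snap('top','t2'); P=cloud(d).reshape(-1,3)
Q=P[(P[:,2]>.088)&(P[:,2]<.096)&(np.hypot(P[:,0]-.474,P[:,1]-.126)<.06)]; print('wide top',len(Q),circ(Q),Q.min(0),Q.max(0))
d=snap('side','s2'); P=cloud(d).reshape(-1,3)
Q=P[(P[:,2]>.088)&(P[:,2]<.096)&(np.hypot(P[:,0]-.474,P[:,1]-.126)<.06)]; print('wide side',len(Q),circ(Q),Q.min(0),Q.max(0))
plan((.54,.06,.2),(.4733,.0840,.2))"
```

```text
jar 1467 (np.float64(0.5108970250056772), np.float64(-0.40568956259543615), np.float64(0.030143909094297643)) [ 0.47882357 -0.43827132  0.08808896] [ 0.54423627 -0.3731845   0.09657899] 0.0938564266776542
jarA 1286 (np.float64(0.6004615893525802), np.float64(-0.41344837865076633), np.float64(0.030224639677648883)) [ 0.56892742 -0.44578778  0.08805875] [ 0.63394203 -0.38094712  0.09635971]
wide top 346 (np.float64(0.47385840026861453), np.float64(0.12534630552978857), np.float64(0.04247875774475058)) [0.42724795 0.07856478 0.08804353] [0.52044494 0.17237297 0.09599413]
wide side 581 (np.float64(0.4725613510191891), np.float64(0.12832527672618563), np.float64(0.04250577956338987)) [0.4266605  0.08022433 0.08801035] [0.5177443  0.17450124 0.09598041]
t 12.22 p [ 0.5146 -0.3809  0.2264] yaw 3.055 tilt [0.002 0.034] F [-0.5  0.5 -0.2] w 0.998 gf 0.0
-> (0.54, 0.06, 0.2) scaled [0.0427 1.4674 0.1387] rows>= 7.1
-> (0.4733, 0.084, 0.2) scaled [0.2284 0.0604 0.0024] rows>= 1.1
```

The jar stands in the middle of the empty cell: (−0.0899, ~0) in the crate's frame, with its top at 94 mm. Next is the narrow nest. I'll park it on the table so the wide nest can go straight to the post.

```bash
python3 -c "
from h import *
plan((.6325,-.0538,.16),(.6325,-.0538,.027))"
```

```text
t 12.22 p [ 0.5146 -0.3809  0.2264] yaw 3.055 tilt [0.002 0.034] F [-0.5  0.5 -0.2] w 0.998 gf 0.0
-> (0.6325, -0.0538, 0.16) scaled [-0.2975  1.1118  0.2594] rows>= 5.7
-> (0.6325, -0.0538, 0.027) scaled [-0.0006 -0.0153  0.4431] rows>= 2.1
```

Call:
move_arm(
  commands=[
    [-0.042,0.159,0.037,0,0],
    [-0.042,0.159,0.037,0,0],
    [-0.042,0.159,0.037,0,0],
    [-0.042,0.159,0.037,0,0],
    [-0.042,0.159,0.037,0,0],
  ],
)

```text
clock: 12.85
tcp_pos: [0.5984, -0.1469, 0.177]
tool_rot: [-0.139, -3.136, -0.056]
contact_force: [0.1, 1.3, -0.5]
gripper_width: 0.998
grip_force: 0.0
```

Call:
move_arm(
  commands=[
    [-0.042,0.159,0.037,0,0],
    [-0.042,0.157,0.037,0,0],
    [0,0,0,0,0],
    [0,0,0,0,0],
    [0,0,0,0,0],
  ],
)

```text
clock: 13.48
tcp_pos: [0.6314, -0.0563, 0.1589]
tool_rot: [-0.141, -3.137, -0.056]
contact_force: [0.6, -0.9, -0.7]
gripper_width: 0.999
grip_force: 0.0
```

```bash
python3 -c "
from h import *
s=bot.read_state(); d=snap('wrist'); P=cloud(d,s).reshape(-1,3)
Q=P[(P[:,2]>.063)&(P[:,2]<.073)&(np.hypot(P[:,0]-.6325,P[:,1]+.0538)<.045)]; print('narrow',len(Q),circ(Q),Q.min(0),Q.max(0),np.median(Q[:,2]))
plan((.6325,-.0538,.16),(.6325,-.0538,.027))"
```

```text
narrow 2841 (np.float64(0.6319705796040848), np.float64(-0.054046428669298624), np.float64(0.027953978568730997)) [ 0.60099049 -0.08594148  0.06300432] [ 0.66453914 -0.02239406  0.0708494 ] 0.06815364286799036
t 13.53 p [ 0.6314 -0.0563  0.159 ] yaw 3.0515 tilt [0.001 0.036] F [0.4 0.  0. ] w 1.004 gf 0.0
-> (0.6325, -0.0538, 0.16) scaled [-0.0028  0.0088 -0.0029] rows>= 0.0
-> (0.6325, -0.0538, 0.027) scaled [-0.0011 -0.0157  0.4431] rows>= 2.1
```

Call:
move_arm(
  commands=[
    [-0.003,0.008,0.12,0,0],
    [0,-0.005,0.13,0,0],
    [0,-0.005,0.11,0,0],
    [0,-0.005,0.08,0,0],
    [0,0,0,0,0],
  ],
)

```text
clock: 14.15
tcp_pos: [0.6303, -0.0531, 0.0249]
tool_rot: [-0.141, -3.132, -0.057]
contact_force: [-0.2, 0.1, 0.5]
gripper_width: 1.002
grip_force: 0.0
```

Call:
move_arm(
  commands=[
    [0,0,0,0,0],
    [0,0,0,0,1],
    [0,0,0,0,1],
    [0,0,0,0,1],
    [0,0,0,0,1],
  ],
)

```text
clock: 14.78
tcp_pos: [0.6337, -0.0525, 0.029]
tool_rot: [0.138, 3.136, 0.055]
contact_force: [-0.9, -0.0, 5.7]
gripper_width: 0.726
grip_force: 66.1
```

Call:
move_arm(
  commands=[
    [0,0,-0.03,0,1],
    [0,0,-0.06,0,1],
    [0,0,-0.07,0,1],
    [0,0,-0.06,0,1],
    [0,0,0,0,1],
  ],
)

```text
clock: 15.4
tcp_pos: [0.6336, -0.0549, 0.0948]
tool_rot: [0.138, 3.136, 0.055]
contact_force: [1.0, -1.3, -0.9]
gripper_width: 0.729
grip_force: 65.2
```

```bash
python3 -c "
from h import *
plan((.50,-.02,.095),(.50,-.02,.007))"
```

```text
t 15.4 p [ 0.6336 -0.0549  0.0948] yaw 3.0535 tilt [0.004 0.035] F [ 1.  -1.3 -0.9] w 0.729 gf 65.2
-> (0.5, -0.02, 0.095) scaled [0.4537 0.0767 0.0018] rows>= 2.2
-> (0.5, -0.02, 0.007) scaled [ 0.0003 -0.0103  0.2932] rows>= 1.4
```

Call:
move_arm(
  commands=[
    [0.13,0.024,0,0,1],
    [0.16,0.026,0,0,1],
    [0.15,0.025,0,0,1],
    [0.015,0,0,0,1],
    [0,-0.002,0.08,0,1],
  ],
)

```text
clock: 16.02
tcp_pos: [0.4999, -0.0203, 0.0711]
tool_rot: [0.138, 3.135, 0.055]
contact_force: [1.8, -0.5, -1.1]
gripper_width: 0.729
grip_force: 65.4
```

Call:
move_arm(
  commands=[
    [0,-0.003,0.1,0,1],
    [0,-0.003,0.07,0,1],
    [0,-0.002,0.025,0,1],
    [0,0,0.01,0,1],
    [0,0,0,0,1],
  ],
)

```text
clock: 16.65
tcp_pos: [0.4987, -0.0203, 0.0088]
tool_rot: [-0.138, -3.138, -0.056]
contact_force: [0.5, 0.6, -1.3]
gripper_width: 0.729
grip_force: 65.4
```

```bash
python3 -c "
from h import *
plan((.50,-.02,.007))"
```

```text
t 16.65 p [ 0.4987 -0.0203  0.0088] yaw 3.0535 tilt [0.001 0.036] F [ 0.5  0.6 -1.3] w 0.729 gf 65.4
-> (0.5, -0.02, 0.007) scaled [-0.0044  0.001   0.006 ] rows>= 0.0
```

Next: down the last 2 mm, release, lift, and move toward the wide nest's wall. The pinch point is on its −y side at (0.470, 0.084).

Call:
move_arm(
  commands=[
    [0,0,0.006,0,1],
    [0,0,0,0,1],
    [0,0,0,0,0],
    [0,0,0,0,0],
    [0,0,0,0,0],
  ],
)

```text
clock: 17.27
tcp_pos: [0.498, -0.0201, 0.0067]
tool_rot: [-0.138, -3.137, -0.056]
contact_force: [0.7, -0.0, 0.6]
gripper_width: 1.0
grip_force: 0.0
```

Call:
move_arm(
  commands=[
    [0,0,-0.05,0,0],
    [0,0,-0.15,0,0],
    [0,0,-0.18,0,0],
    [0,0,-0.18,0,0.5],
    [0,0,0,0,0.5],
  ],
)

```text
clock: 17.9
tcp_pos: [0.5011, -0.0269, 0.1802]
tool_rot: [0.138, 3.129, 0.053]
contact_force: [0.5, 0.5, 0.2]
gripper_width: 0.601
grip_force: 0.0
```

```bash
python3 -c "
from h import *
s=bot.read_state(); d=snap('wrist'); P=cloud(d,s).reshape(-1,3)
for nm,c,z in (('wide',(.4733,.1267),.092),('temp',(.499,-.02),.046)):
  Q=P[(abs(P[:,2]-z)<.005)&(np.hypot(P[:,0]-c[0],P[:,1]-c[1])<.06)]; print(nm,len(Q),circ(Q),Q.min(0),Q.max(0),np.median(Q[:,2]))
plan((.470,.0842,.17),(.470,.0842,.068))"
```

```text
wide 6166 (np.float64(0.4726476046530331), np.float64(0.12516193380124918), np.float64(0.04218104974622057)) [0.42648992 0.07952775 0.087003  ] [0.51968075 0.17303567 0.09483753] 0.09229571469319418
temp 2142 (np.float64(0.49727925975978504), np.float64(-0.020939137849492737), np.float64(0.027915853380774194)) [ 0.46588202 -0.0524692   0.04100067] [0.52940872 0.01035511 0.04861396] 0.04612248092599666
t 17.95 p [ 0.4996 -0.0265  0.1776] yaw 3.0534 tilt [0.006 0.034] F [-0.3  0.  -0.8] w 0.517 gf 0.0
-> (0.47, 0.0842, 0.17) scaled [0.131  0.3578 0.0374] rows>= 1.8
-> (0.47, 0.0842, 0.068) scaled [ 0.0011 -0.0118  0.3398] rows>= 1.6
```

Call:
move_arm(
  commands=[
    [0.04,0.115,0.01,0,0.5],
    [0.045,0.12,0.013,0,0.5],
    [0.046,0.12,0.013,0,0.5],
    [0,0,0,0,0.5],
    [0,0,0,0,0.5],
  ],
)

```text
clock: 18.58
tcp_pos: [0.4677, 0.0836, 0.167]
tool_rot: [-0.137, -3.136, -0.056]
contact_force: [0.3, 0.1, -0.5]
gripper_width: 0.5
grip_force: 0.0
```

```bash
python3 -c "
from h import *
plan((.470,.0846,.067))"
```

```text
t 18.57 p [0.4677 0.0836 0.167 ] yaw 3.0541 tilt [-0.001  0.035] F [ 0.3  0.1 -0.5] w 0.5 gf 0.0
-> (0.47, 0.0846, 0.067) scaled [-0.0086 -0.0079  0.3331] rows>= 1.6
```

Call:
move_arm(
  commands=[
    [-0.004,-0.002,0.08,0,0.5],
    [-0.003,-0.002,0.09,0,0.5],
    [0,-0.002,0.08,0,0.5],
    [0,-0.002,0.06,0,0.5],
    [0,0,0.02,0,0.5],
  ],
)

```text
clock: 19.2
tcp_pos: [0.4694, 0.0837, 0.0672]
tool_rot: [-0.141, -3.134, -0.056]
contact_force: [-0.3, -0.5, 0.8]
gripper_width: 0.499
grip_force: 0.0
```

Call:
move_arm(
  commands=[
    [0,0,0,0,0.5],
    [0,0,0,0,1],
    [0,0,0,0,1],
    [0,0,0,0,1],
    [0,0,0,0,1],
  ],
)

```text
clock: 19.82
tcp_pos: [0.471, 0.0845, 0.0694]
tool_rot: [0.138, 3.137, 0.055]
contact_force: [0.2, -1.5, 5.8]
gripper_width: 0.101
grip_force: 56.0
```

```bash
python3 -c "
from h import *
plan((.470,.0846,.12))"
```

```text
t 19.82 p [0.471  0.0845 0.0694] yaw 3.0534 tilt [0.002 0.035] F [ 0.2 -1.5  5.8] w 0.101 gf 56.0
-> (0.47, 0.0846, 0.12) scaled [ 0.0036  0.006  -0.1684] rows>= 0.8
```

Call:
move_arm(
  commands=[
    [0,0,-0.03,0,1],
    [0,0.002,-0.06,0,1],
    [0,0.002,-0.08,0,1],
    [0,0.002,-0.08,0,1],
    [0,0,-0.03,0,1],
  ],
)

```text
clock: 20.45
tcp_pos: [0.4705, 0.0837, 0.1537]
tool_rot: [-0.138, -3.138, -0.057]
contact_force: [-0.7, -0.0, -3.0]
gripper_width: 0.098
grip_force: 55.4
```

```bash
python3 -c "
from h import *
s=bot.read_state(); c=np.array(s['tcp_pos']); plan((.6291,-.0967,c[2]))
cc=c+[.0034,.0425,0]; zt=c[2]+.023
for n in('top','side'):
  d=snap(n); P=cloud(d).reshape(-1,3)
  Q=P[(abs(P[:,2]-zt)<.012)&(np.hypot(P[:,0]-cc[0],P[:,1]-cc[1])<.052)&(P[:,1]>c[1]+.015)]
  A=np.c_[Q[:,:2]-cc[:2],np.ones(len(Q))]; k=np.ones(len(Q),bool)
  for _ in range(6): f=np.linalg.lstsq(A[k],Q[k,2],rcond=None)[0]; k=abs(A@f-Q[:,2])<.002
  print(n,k.sum(),'plane',np.round(f,4),'TCPz',c[2],'circ',np.round(circ(Q[k]),4),'pred',np.round(cc[:2],4))"
```

```text
t 20.45 p [0.4705 0.0837 0.1537] yaw 3.0538 tilt [0.001 0.036] F [-0.7 -0.  -3. ] w 0.098 gf 55.4
-> (0.6291, -0.0967, np.float64(0.1536724712143641)) scaled [-0.5794 -0.5524 -0.0209] rows>= 3.8
top 0 plane [0. 0. 0.] TCPz 0.1536724712143641 circ [0. 0. 0.] pred [0.4739 0.1262]
side 362 plane [0.0015 0.0005 0.1778] TCPz 0.1536724712143641 circ [0.4721 0.1274 0.0419] pred [0.4739 0.1262]
```

The nest hangs level at 30 mm below the TCP. I'm carrying it to the post.

Call:
move_arm(
  commands=[
    [-0.08,-0.075,-0.003,0,1],
    [-0.13,-0.125,-0.005,0,1],
    [-0.14,-0.135,-0.005,0,1],
    [-0.13,-0.125,-0.005,0,1],
    [-0.08,-0.075,-0.003,0,1],
  ],
)

```text
clock: 21.18
tcp_pos: [0.6242, -0.0933, 0.1505]
tool_rot: [-0.141, -3.135, -0.057]
contact_force: [-0.0, 0.5, -2.5]
gripper_width: 0.099
grip_force: 56.8
```

Call:
move_arm(
  commands=[
    [-0.018,-0.016,0,0,1],
    [0,0,0,0,1],
    [0,0,0,0,1],
    [0,0,0,0,1],
    [0,0,0,0,1],
  ],
)

```text
clock: 21.8
tcp_pos: [0.6281, -0.0957, 0.1528]
tool_rot: [-0.137, -3.137, -0.056]
contact_force: [0.9, 0.0, -3.0]
gripper_width: 0.1
grip_force: 56.7
```

```bash
python3 -c "
from h import *
s=bot.read_state(); c=np.array(s['tcp_pos']); plan((.6293,-.0962,.09),(.6293,-.0962,.052))
cc=c+[.003,.0424,0]; zt=c[2]+.024
for n in('top','side'):
  d=snap(n); P=cloud(d).reshape(-1,3)
  Q=P[(abs(P[:,2]-zt)<.006)&(np.hypot(P[:,0]-cc[0],P[:,1]-cc[1])<.052)&(P[:,1]>c[1]+.015)]
  if len(Q)>20: print(n,len(Q),np.median(Q[:,2]),'circ',np.round(circ(Q),4),'ext',Q.min(0)[:2],Q.max(0)[:2],'pred',np.round(cc[:2],4))"
```

```text
t 21.8 p [ 0.6281 -0.0957  0.1528] yaw 3.0544 tilt [0.001 0.036] F [ 0.9  0.  -3. ] w 0.1 gf 56.7
-> (0.6293, -0.0962, 0.09) scaled [-0.0045 -0.0086  0.2093] rows>= 1.0
-> (0.6293, -0.0962, 0.052) scaled [-0.0003 -0.0045  0.1266] rows>= 0.6
side 378 0.17640464645039583 circ [ 0.6292 -0.0495  0.0409] ext [ 0.58315844 -0.08041839] [ 0.67491206 -0.00635321] pred [ 0.6311 -0.0533]
```

Call:
move_arm(
  commands=[
    [-0.004,0,0.06,0,1],
    [-0.003,-0.003,0.08,0,1],
    [0,-0.004,0.07,0,1],
    [0,-0.003,0.06,0,1],
    [0,-0.001,0.03,0,1],
  ],
)

```text
clock: 22.52
tcp_pos: [0.6295, -0.0965, 0.0613]
tool_rot: [-0.138, -3.135, -0.057]
contact_force: [0.9, 0.2, -2.5]
gripper_width: 0.102
grip_force: 56.8
```

```bash
python3 -c "
from h import *
plan((.630,-.0958,.052))"
```

```text
t 22.52 p [ 0.6295 -0.0965  0.0613] yaw 3.0535 tilt [-0.001  0.036] F [ 0.9  0.2 -2.5] w 0.102 gf 56.8
-> (0.63, -0.0958, 0.052) scaled [-0.0015  0.0013  0.0312] rows>= 0.2
```

Call:
move_arm(
  commands=[
    [-0.001,0,0.01,0,1],
    [0,0,0.01,0,1],
    [0,0,0.008,0,1],
    [0,0,0.004,0,1],
    [0,0,0,0,1],
  ],
)

```text
clock: 23.15
tcp_pos: [0.6308, -0.0965, 0.0532]
tool_rot: [-0.138, -3.137, -0.056]
contact_force: [0.3, -0.4, -1.3]
gripper_width: 0.101
grip_force: 56.7
```

```bash
python3 -c "
from h import *
plan((.630,-.0958,.052))"
```

```text
t 23.15 p [ 0.6308 -0.0965  0.0532] yaw 3.0534 tilt [0.001 0.036] F [ 0.3 -0.4 -1.3] w 0.101 gf 56.7
-> (0.63, -0.0958, 0.052) scaled [0.0028 0.002  0.0041] rows>= 0.0
```

Touching down. I'm releasing to half open and lifting out of the recess.

Call:
move_arm(
  commands=[
    [0,0,0.004,0,1],
    [0,0,0,0,1],
    [0,0,0,0,0.6],
    [0,0,0,0,0.6],
    [0,0,0,0,0.6],
  ],
)

```text
clock: 23.78
tcp_pos: [0.6306, -0.0963, 0.0515]
tool_rot: [-0.138, -3.137, -0.056]
contact_force: [0.7, -0.4, -0.1]
gripper_width: 0.399
grip_force: 0.0
```

Call:
move_arm(
  commands=[
    [0,0,-0.05,0,0.6],
    [0,0,-0.15,0,0.6],
    [0,0,-0.18,0,0],
    [0.1,0,-0.05,0,0],
    [0.1,0,0,0,0],
  ],
)

```text
clock: 24.4
tcp_pos: [0.5717, -0.0962, 0.184]
tool_rot: [0.138, 3.134, 0.054]
contact_force: [-0.0, 0.0, 0.7]
gripper_width: 0.993
grip_force: 0.0
```

```bash
python3 -c "
from h import *
s=bot.read_state()
for n in('wrist','top','side'):
  d=snap(n,'r_'+n); P=cloud(d,s).reshape(-1,3)
  for nm,c,z,r in (('wide',(.6323,-.054),.076,.055),('temp',(.497,-.021),.046,.04),('deck',(.473,.1267),.038,.075)):
    Q=P[(abs(P[:,2]-z)<.006)&(np.hypot(P[:,0]-c[0],P[:,1]-c[1])<r)]
    if len(Q)>20: print(n,nm,len(Q),'circ',np.round(circ(Q),4),'mid',np.round((Q.min(0)+Q.max(0))/2,4),'z',np.median(Q[:,2]))
plan((.4973,-.0209,.12),(.4973,-.0209,.006))"
```

```text
wrist wide 3777 circ [ 0.6311 -0.0547  0.0421] mid [ 0.6327 -0.0543  0.0743] z 0.07626596992892765
wrist temp 2783 circ [ 0.4979 -0.0216  0.0278] mid [ 0.4979 -0.0212  0.0447] z 0.04607422455453858
wrist deck 10781 circ [0.4853 0.1175 0.034 ] mid [0.4888 0.1185 0.038 ] z 0.03860317881146563
top deck 721 circ [0.4797 0.1363 0.0351] mid [0.4758 0.1377 0.0382] z 0.03812027236651394
side wide 452 circ [ 0.6317 -0.0518  0.0425] mid [ 0.6322 -0.0534  0.0751] z 0.07572471491204708
side temp 276 circ [ 0.4972 -0.0188  0.0284] mid [ 0.4972 -0.0207  0.045 ] z 0.045694019468994984
side deck 1952 circ [0.4727 0.1289 0.0413] mid [0.473  0.1266 0.038 ] z 0.038674359407475434
t 24.55 p [ 0.57   -0.0956  0.1823] yaw 3.0532 tilt [0.002 0.035] F [1.  0.5 0.1] w 1.002 gf 0.0
-> (0.4973, -0.0209, 0.12) scaled [0.263  0.2191 0.2159] rows>= 1.9
-> (0.4973, -0.0209, 0.006) scaled [-0.0006 -0.0135  0.3798] rows>= 1.8
```

The wide nest's rim is at 76 mm (22+54), so it is fully down on the post. Back to the narrow nest.

Call:
move_arm(
  commands=[
    [0.08,0.07,0.05,0,0],
    [0.09,0.075,0.08,0,0],
    [0.09,0.074,0.085,0,0],
    [0,0,0,0,0],
    [0,0,0,0,0],
  ],
)

```text
clock: 25.18
tcp_pos: [0.5006, -0.0215, 0.1197]
tool_rot: [0.138, 3.137, 0.055]
contact_force: [0.5, -1.1, 0.5]
gripper_width: 1.004
grip_force: 0.0
```

```bash
python3 -c "
from h import *
plan((.4976,-.0211,.006))"
```

```text
t 25.18 p [ 0.5006 -0.0215  0.1197] yaw 3.0538 tilt [0.003 0.035] F [ 0.5 -1.1  0.5] w 1.004 gf 0.0
-> (0.4976, -0.0211, 0.006) scaled [ 0.01   -0.0128  0.3787] rows>= 1.8
```

Call:
move_arm(
  commands=[
    [0.005,-0.003,0.09,0,0],
    [0.003,-0.003,0.11,0,0],
    [0,-0.003,0.1,0,0],
    [0,-0.003,0.07,0,0],
    [0,0,0.006,0,0],
  ],
)

```text
clock: 25.8
tcp_pos: [0.4971, -0.0213, 0.0054]
tool_rot: [-0.14, -3.136, -0.056]
contact_force: [0.4, 0.3, 0.3]
gripper_width: 0.998
grip_force: 0.0
```

Call:
move_arm(
  commands=[
    [0,0,0,0,0],
    [0,0,0,0,1],
    [0,0,0,0,1],
    [0,0,0,0,1],
    [0,0,0,0,1],
  ],
)

```text
clock: 26.42
tcp_pos: [0.4976, -0.0206, 0.0078]
tool_rot: [0.138, 3.136, 0.056]
contact_force: [-0.1, 1.0, 6.5]
gripper_width: 0.724
grip_force: 64.8
```

Call:
move_arm(
  commands=[
    [0,0,-0.04,0,1],
    [0,0.003,-0.1,0,1],
    [0,0.003,-0.12,0,1],
    [0,0.003,-0.1,0,1],
    [0,0,0,0,1],
  ],
)

```text
clock: 27.05
tcp_pos: [0.4985, -0.0221, 0.1171]
tool_rot: [0.138, 3.133, 0.054]
contact_force: [0.3, 0.8, -0.6]
gripper_width: 0.728
grip_force: 65.9
```

```bash
python3 -c "
from h import *
plan((.473,.1263,.11),(.473,.1263,.045))"
```

```text
t 27.05 p [ 0.4985 -0.0221  0.1171] yaw 3.0535 tilt [0.006 0.034] F [ 0.3  0.8 -0.6] w 0.728 gf 65.9
-> (0.473, 0.1263, 0.11) scaled [0.1282 0.4843 0.04  ] rows>= 2.4
-> (0.473, 0.1263, 0.045) scaled [ 0.0007 -0.0075  0.2165] rows>= 1.0
```

Call:
move_arm(
  commands=[
    [0.028,0.11,0.008,0,1],
    [0.036,0.135,0.012,0,1],
    [0.036,0.135,0.012,0,1],
    [0.028,0.104,0.008,0,1],
    [0,0,0,0,1],
  ],
)

```text
clock: 27.68
tcp_pos: [0.4692, 0.1284, 0.1061]
tool_rot: [-0.133, -3.135, -0.056]
contact_force: [0.0, 0.4, -0.7]
gripper_width: 0.723
grip_force: 66.0
```

Call:
move_arm(
  commands=[
    [0,0,0,0,1],
    [0,0,0,0,1],
    [0,0,0,0,1],
    [0,0,0,0,1],
    [0,0,0,0,1],
  ],
)

```text
clock: 28.3
tcp_pos: [0.471, 0.1264, 0.1073]
tool_rot: [-0.139, -3.137, -0.056]
contact_force: [-0.1, 0.6, -0.6]
gripper_width: 0.728
grip_force: 66.0
```

```bash
python3 -c "
from h import *
s=bot.read_state();c=np.array(s['tcp_pos'])
for n in('wrist','top','side'):
  d=snap(n,'q_'+n); P=cloud(d,s).reshape(-1,3)
  for nm,cc,z,r in (('held',c,c[2]+.038,.04),('deck',(.473,.1267),.038,.075)):
    Q=P[(abs(P[:,2]-z)<.005)&(np.hypot(P[:,0]-cc[0],P[:,1]-cc[1])<r)]
    if len(Q)>20: print(n,nm,len(Q),'circ',np.round(circ(Q),4),'mid',np.round((Q.min(0)+Q.max(0))/2,4),'z',np.median(Q[:,2]))
plan((.473,.1263,.07),(.473,.1263,.046))"
```

```text
wrist held 11490 circ [0.4688 0.1252 0.0285] mid [0.4687 0.1277 0.1453] z 0.1455904240335914
wrist deck 12855 circ [0.4689 0.127  0.0407] mid [0.4609 0.1268 0.0372] z 0.038512536559715066
top held 39 circ [0.4716 0.1241 0.0294] mid [0.4721 0.1079 0.1444] z 0.1446777377766295
top deck 604 circ [0.4732 0.124  0.0449] mid [0.4739 0.1144 0.038 ] z 0.03796058495323518
side held 207 circ [0.4709 0.1275 0.0284] mid [0.4708 0.1273 0.1449] z 0.1458613000863389
side deck 1601 circ [0.4731 0.1318 0.04  ] mid [0.473  0.1326 0.038 ] z 0.03875445115573051
t 28.45 p [0.4709 0.1267 0.1073] yaw 3.0534 tilt [0.    0.036] F [ 0.2 -0.1 -1.8] w 0.724 gf 66.0
-> (0.473, 0.1263, 0.07) scaled [-0.0073 -0.005   0.1242] rows>= 0.6
-> (0.473, 0.1263, 0.046) scaled [-0.0002 -0.0029  0.0799] rows>= 0.4
```

Call:
move_arm(
  commands=[
    [-0.007,-0.002,0.04,0,1],
    [0,-0.002,0.05,0,1],
    [0,-0.002,0.05,0,1],
    [0,-0.002,0.035,0,1],
    [0,0,0.012,0,1],
  ],
)

```text
clock: 29.08
tcp_pos: [0.472, 0.1261, 0.05]
tool_rot: [-0.138, -3.135, -0.056]
contact_force: [-0.2, 0.4, -2.3]
gripper_width: 0.723
grip_force: 66.0
```

Call:
move_arm(
  commands=[
    [0,0,0.006,0,1],
    [0,0,0.006,0,1],
    [0,0,0.003,0,1],
    [0,0,0,0,1],
    [0,0,0,0,1],
  ],
)

```text
clock: 29.7
tcp_pos: [0.4729, 0.1263, 0.0468]
tool_rot: [-0.138, -3.137, -0.056]
contact_force: [0.8, -0.1, -1.3]
gripper_width: 0.728
grip_force: 66.0
```

```bash
python3 -c "
from h import *
plan((.473,.1263,.045))"
```

```text
t 29.7 p [0.4729 0.1263 0.0468] yaw 3.0535 tilt [0.001 0.036] F [ 0.8 -0.1 -1.3] w 0.728 gf 66.0
-> (0.473, 0.1263, 0.045) scaled [-0.0003 -0.0003  0.006 ] rows>= 0.0
```

Call:
move_arm(
  commands=[
    [0,0,0.005,0,1],
    [0,0,0,0,1],
    [0,0,0,0,0],
    [0,0,0,0,0],
    [0,0,0,0,0],
  ],
)

```text
clock: 30.32
tcp_pos: [0.4728, 0.1264, 0.045]
tool_rot: [-0.138, -3.137, -0.056]
contact_force: [-0.8, -0.1, 0.1]
gripper_width: 1.0
grip_force: 0.0
```

Call:
move_arm(
  commands=[
    [0,0,-0.05,0,0],
    [0,0.002,-0.15,0,0],
    [0,0.004,-0.19,0,0],
    [0,0.004,-0.18,0,0],
    [0,0,0,0,0],
  ],
)

```text
clock: 30.95
tcp_pos: [0.476, 0.1234, 0.2219]
tool_rot: [0.138, 3.129, 0.058]
contact_force: [-0.0, 0.8, -1.0]
gripper_width: 0.996
grip_force: 0.0
```

```bash
python3 -c "
from h import *
s=bot.read_state();c=np.array(s['tcp_pos'])
for n in('wrist','top','side'):
  d=snap(n,'p_'+n); P=cloud(d,s).reshape(-1,3)
  for nm,cc,z,r in (('nest',(.473,.1266),.084,.04),('deck',(.473,.1267),.038,.075),('cap',(.6535,.181),.087,.03),('body',(.6535,.181),.035,.03)):
    Q=P[(abs(P[:,2]-z)<(.02 if nm=='body' else .012 if nm=='cap' else .005))&(np.hypot(P[:,0]-cc[0],P[:,1]-cc[1])<r)]
    if len(Q)>20: print(n,nm,len(Q),'circ',np.round(circ(Q),4),'mid',np.round((Q.min(0)+Q.max(0))/2,4),'z',np.median(Q[:,2]))
plan((.6535,.181,.22),(.6535,.181,.037))"
```

```text
wrist nest 2074 circ [0.4727 0.1256 0.028 ] mid [0.4732 0.1256 0.083 ] z 0.08411904702626
wrist deck 5898 circ [0.4753 0.1265 0.0475] mid [0.4732 0.1267 0.038 ] z 0.038554975285058773
wrist cap 386 circ [0.6523 0.1809 0.0068] mid [0.6528 0.1809 0.087 ] z 0.08537411706029699
wrist body 733 circ [0.6543 0.1813 0.0157] mid [0.6514 0.181  0.0351] z 0.03871863444943818
top nest 103 circ [0.4738 0.1245 0.0284] mid [0.4737 0.1208 0.0837] z 0.08331556841894738
top deck 680 circ [0.4738 0.1257 0.0465] mid [0.4739 0.12   0.0379] z 0.037815235750008
top cap 41 circ [0.6541 0.1794 0.0071] mid [0.6542 0.1791 0.0873] z 0.08515049356175752
top body 73 circ [0.6545 0.1791 0.0148] mid [0.6538 0.1787 0.0351] z 0.04531794011194257
side nest 340 circ [0.4729 0.1274 0.0285] mid [0.4726 0.127  0.0839] z 0.08387449218681109
side deck 1127 circ [0.4726 0.128  0.0459] mid [0.4729 0.1319 0.038 ] z 0.038596976268910455
side cap 93 circ [0.6528 0.183  0.0069] mid [0.6532 0.1841 0.0871] z 0.08515692109296713
side body 212 circ [0.6538 0.1823 0.0153] mid [0.6536 0.1893 0.035 ] z 0.03830270432649013
t 31.1 p [0.4726 0.1232 0.216 ] yaw 3.0535 tilt [-0.     0.036] F [-0.8  0.1 -0.4] w 0.998 gf 0.0
-> (0.6535, 0.181, 0.22) scaled [-0.5838  0.2454 -0.0066] rows>= 3.0
-> (0.6535, 0.181, 0.037) scaled [-0.0019 -0.0217  0.6096] rows>= 2.9
```

View pics/p_wrist.png

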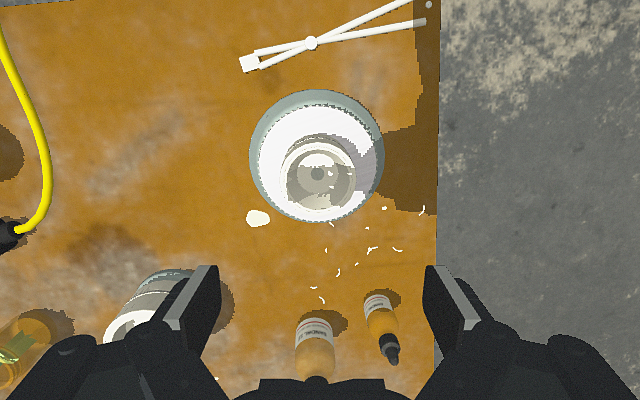

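The wrist view shows the narrow nest seated centrally on the deck at px (318,170), with its rim at 84 mm (38+46), so it is fully down. The small dropper bottle is at px (383,325) and the tall one at (315,345). Next I fetch the dropper bottle with partly closed fingers.

Call:
move_arm(
  commands=[
    [-0.12,0.05,0,0,0.35],
    [-0.16,0.065,0,0,0.35],
    [-0.16,0.065,0,0,0.35],
    [-0.14,0.06,0,0,0.35],
    [0,0,0,0,0.35],
  ],
)

```text
clock: 31.72
tcp_pos: [0.6538, 0.18, 0.2133]
tool_rot: [-0.138, -3.131, -0.055]
contact_force: [-2.0, -0.7, 0.3]
gripper_width: 0.652
grip_force: 0.0
```

Call:
move_arm(
  commands=[
    [0,0,0,0,0.35],
    [0,0,0,0,0.35],
    [0,0,0,0,0.35],
    [0,0,0,0,0.35],
    [0,0,0,0,0.35],
  ],
)

```text
clock: 32.35
tcp_pos: [0.6525, 0.1795, 0.2187]
tool_rot: [-0.138, -3.137, -0.056]
contact_force: [-0.5, -0.3, -0.3]
gripper_width: 0.652
grip_force: 0.0
```

```bash
python3 -c "
from h import *
plan((.6535,.181,.035))"
```

```text
t 32.35 p [0.6525 0.1795 0.2187] yaw 3.0534 tilt [0.001 0.036] F [-0.5 -0.3 -0.3] w 0.652 gf 0.0
-> (0.6535, 0.181, 0.035) scaled [-0.0043 -0.0168  0.6122] rows>= 2.9
```

Call:
move_arm(
  commands=[
    [-0.004,0,0.1,0,0.35],
    [0,-0.003,0.12,0,0.35],
    [0,-0.004,0.12,0,0.35],
    [0,-0.003,0.1,0,0.35],
    [0,0,0,0,0.35],
  ],
)

```text
clock: 32.98
tcp_pos: [0.6513, 0.1809, 0.0833]
tool_rot: [-0.138, -3.131, -0.054]
contact_force: [-0.4, 0.9, 0.3]
gripper_width: 0.65
grip_force: 0.0
```

```bash
python3 -c "
from h import *
plan((.6535,.181,.035))"
```

```text
t 32.98 p [0.6513 0.1809 0.0833] yaw 3.0535 tilt [-0.006  0.035] F [-0.4  0.9  0.3] w 0.65 gf 0.0
-> (0.6535, 0.181, 0.035) scaled [-0.0087 -0.0045  0.161 ] rows>= 0.8
```

Call:
move_arm(
  commands=[
    [-0.002,-0.001,0.06,0,0.35],
    [0,-0.002,0.06,0,0.35],
    [0,-0.002,0.044,0,0.35],
    [0,0,0,0,0.35],
    [0,0,0,0,0.35],
  ],
)

```text
clock: 33.6
tcp_pos: [0.6544, 0.1815, 0.0373]
tool_rot: [-0.138, -3.137, -0.056]
contact_force: [-0.6, -0.2, -0.0]
gripper_width: 0.649
grip_force: 0.0
```

```bash
python3 -c "
from h import *
plan((.6535,.181,.035))"
```

```text
t 33.6 p [0.6544 0.1815 0.0373] yaw 3.0536 tilt [0.001 0.036] F [-0.6 -0.2 -0. ] w 0.649 gf 0.0
-> (0.6535, 0.181, 0.035) scaled [ 0.0028 -0.0022  0.0074] rows>= 0.0
```

Call:
move_arm(
  commands=[
    [0.002,-0.001,0.006,0,0.35],
    [0,0,0,0,0.7],
    [0,0,0,0,1],
    [0,0,0,0,1],
    [0,0,0,0,1],
  ],
)

```text
clock: 34.22
tcp_pos: [0.6539, 0.1814, 0.0358]
tool_rot: [-0.138, -3.138, -0.057]
contact_force: [-0.3, 0.9, 5.4]
gripper_width: 0.351
grip_force: 59.7
```

Call:
move_arm(
  commands=[
    [0,0,-0.03,0,1],
    [0,0.001,-0.06,0,1],
    [0,0.001,-0.06,0,1],
    [0,0.001,-0.03,0,1],
    [0,0,0,0,1],
  ],
)

```text
clock: 34.85
tcp_pos: [0.6544, 0.1803, 0.0907]
tool_rot: [0.138, 3.137, 0.057]
contact_force: [0.5, 0.1, -0.7]
gripper_width: 0.35
grip_force: 59.4
```

```bash
python3 -c "
from h import *
s=bot.read_state();c=np.array(s['tcp_pos']); plan((.473,.1266,.2))
d=snap('side','b_side'); P=cloud(d).reshape(-1,3)
Q=P[(np.hypot(P[:,0]-c[0],P[:,1]-c[1])<.035)&(P[:,2]<c[2]-.002)&(P[:,2]>.02)]; print(len(Q),np.round(np.percentile(Q,[1,99],axis=0),4),circ(Q))
im=d['image']; u,v=proj(d,c).astype(int); cv2.imwrite('pics/b_crop.png',cv2.resize(im[v-80:v+80,u-80:u+80],(560,560)))"
```

```text
t 34.85 p [0.6544 0.1803 0.0907] yaw 3.0535 tilt [0.003 0.036] F [ 0.5  0.1 -0.7] w 0.35 gf 59.4
-> (0.473, 0.1266, 0.2) scaled [ 0.5868 -0.2183 -0.3724] rows>= 3.5
149 [[0.6384 0.1797 0.0567]
 [0.6703 0.1979 0.0872]] (np.float64(0.6550421674076414), np.float64(0.18084709499394191), np.float64(0.015918574616455978))
```

View pics/b_crop.png

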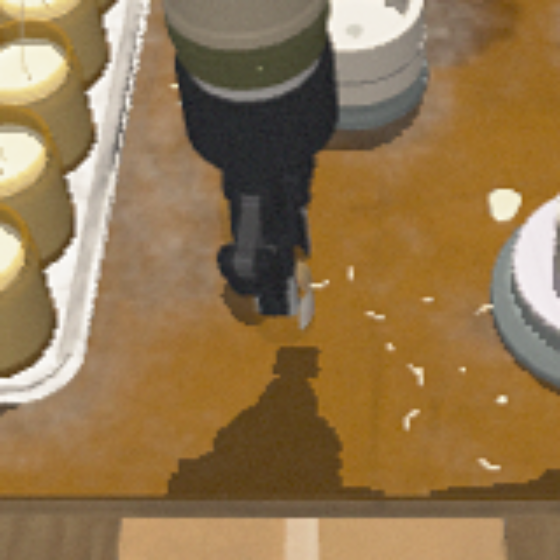

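The crop shows the bottle held upright in the fingers at (290,295), clear of the table and the tray. Its bottom is 35 mm below the TCP. I'm carrying it to the turntable.

Call:
move_arm(
  commands=[
    [0,0.003,-0.1,0,1],
    [0,0.005,-0.12,0,1],
    [0.1,-0.038,-0.02,0,1],
    [0.14,-0.055,0,0,1],
    [0.14,-0.055,0,0,1],
  ],
)

```text
clock: 35.52
tcp_pos: [0.5346, 0.1455, 0.159]
tool_rot: [-0.138, -3.136, -0.056]
contact_force: [0.2, 0.5, -0.8]
gripper_width: 0.351
grip_force: 59.4
```

Call:
move_arm(
  commands=[
    [0.13,-0.05,0,0,1],
    [0.08,-0.03,0,0,1],
    [0,0,0,0,1],
    [0,0,0,0,1],
    [0,0,0,0,1],
  ],
)

```text
clock: 36.15
tcp_pos: [0.4725, 0.1277, 0.1591]
tool_rot: [-0.138, -3.137, -0.056]
contact_force: [0.6, 0.2, -1.7]
gripper_width: 0.352
grip_force: 59.4
```

```bash
python3 -c "
from h import *
plan((.473,.1256,.135),(.473,.1256,.099))
s=bot.read_state();c=np.array(s['tcp_pos'])
for n in ('side','wrist'):
  d=snap(n,'c_'+n); P=cloud(d,s).reshape(-1,3)
  Q=P[(np.hypot(P[:,0]-c[0],P[:,1]-c[1])<.035)&(P[:,2]<c[2]-.004)&(P[:,2]>.1)]; print(n,len(Q)); 
  if len(Q)>20: print(np.round(np.percentile(Q,[1,99],axis=0),4),circ(Q))"
```

```text
t 36.15 p [0.4725 0.1277 0.1591] yaw 3.0536 tilt [0.001 0.036] F [ 0.6  0.2 -1.7] w 0.352 gf 59.4
-> (0.473, 0.1256, 0.135) scaled [-0.0024 -0.0097  0.08  ] rows>= 0.4
-> (0.473, 0.1256, 0.099) scaled [-0.0003 -0.0043  0.1199] rows>= 0.6
side 171
[[0.4581 0.1283 0.1257]
 [0.4899 0.1452 0.1542]] (np.float64(0.4734286553948963), np.float64(0.1279868378016133), np.float64(0.015989795771083587))
wrist 1194
[[0.457  0.1128 0.126 ]
 [0.4691 0.1433 0.1548]] (np.float64(0.47381436078946654), np.float64(0.127666357217236), np.float64(0.016324035949635836))
```

Call:
move_arm(
  commands=[
    [0.002,-0.005,0.04,0,1],
    [0,-0.002,0.05,0,1],
    [0,-0.002,0.05,0,1],
    [0,-0.002,0.035,0,1],
    [0,-0.001,0.013,0,1],
  ],
)

```text
clock: 36.88
tcp_pos: [0.4698, 0.1259, 0.1016]
tool_rot: [-0.138, -3.135, -0.056]
contact_force: [1.3, -0.2, -0.4]
gripper_width: 0.351
grip_force: 59.4
```

```bash
python3 -c "
from h import *
plan((.472,.126,.098))"
```

```text
t 36.88 p [0.4698 0.1259 0.1016] yaw 3.0535 tilt [-0.001  0.036] F [ 1.3 -0.2 -0.4] w 0.351 gf 59.4
-> (0.472, 0.126, 0.098) scaled [-0.0073  0.0004  0.0121] rows>= 0.1
```

Call:
move_arm(
  commands=[
    [0,0,0,0,1],
    [0,0,0.005,0,1],
    [0,0,0.004,0,1],
    [0,0,0,0,1],
    [0,0,0,0,1],
  ],
)

```text
clock: 37.5
tcp_pos: [0.4706, 0.1261, 0.1002]
tool_rot: [-0.138, -3.137, -0.056]
contact_force: [0.3, 0.4, -1.0]
gripper_width: 0.347
grip_force: 59.4
```

```bash
python3 -c "
from h import *
plan((.472,.126,.097))"
```

```text
t 37.5 p [0.4706 0.1261 0.1002] yaw 3.0535 tilt [0.001 0.036] F [ 0.3  0.4 -1. ] w 0.347 gf 59.4
-> (0.472, 0.126, 0.097) scaled [-0.0048 -0.0003  0.0106] rows>= 0.1
```

Call:
move_arm(
  commands=[
    [-0.004,0,0,0,1],
    [0,0,0.005,0,1],
    [0,0,0.003,0,1],
    [0,0,0.002,0,1],
    [0,0,0,0,1],
  ],
)

```text
clock: 38.12
tcp_pos: [0.4719, 0.1261, 0.0978]
tool_rot: [-0.138, -3.138, -0.056]
contact_force: [-1.4, -0.2, 5.2]
gripper_width: 0.349
grip_force: 60.1
```

Light contact at the floor height, so I'm releasing and lifting.

Call:
move_arm(
  commands=[
    [0,0,0,0,0.3],
    [0,0,0,0,0.3],
    [0,0,0,0,0.3],
    [0,0,0,0,0.3],
    [0,0,0,0,0.3],
  ],
)

```text
clock: 38.75
tcp_pos: [0.4716, 0.1261, 0.097]
tool_rot: [-0.138, -3.137, -0.056]
contact_force: [0.0, 0.7, -0.1]
gripper_width: 0.697
grip_force: 0.0
```

Call:
move_arm(
  commands=[
    [0,0.001,-0.05,0,0.3],
    [0,0.003,-0.1,0,0.3],
    [0,0.005,-0.15,0,0.3],
    [0,0.005,-0.15,0,0.3],
    [0,0,-0.02,0,0.3],
  ],
)

```text
clock: 39.38
tcp_pos: [0.4741, 0.1254, 0.2427]
tool_rot: [0.138, 3.132, 0.058]
contact_force: [0.6, -0.1, -1.2]
gripper_width: 0.698
grip_force: 0.0
```

Call:
move_arm(
  commands=[
    [-0.05,-0.15,-0.05,0,0.3],
    [-0.05,-0.17,-0.05,0,0.3],
    [-0.05,-0.17,0,0,0.3],
    [0,-0.17,0,0,0.3],
    [0,0,0,0,0.3],
  ],
)

```text
clock: 40.0
tcp_pos: [0.4989, -0.0799, 0.2601]
tool_rot: [-0.147, -3.135, -0.056]
contact_force: [0.3, 1.1, -0.3]
gripper_width: 0.697
grip_force: 0.0
```

```bash
python3 -c "
from h import *
s=bot.read_state();plan()
for n in('wrist','top','side'):
  d=snap(n,'f_'+n); P=cloud(d,s).reshape(-1,3)
  for nm,cc,z,r,h in (('nest',(.473,.1266),.084,.04,.003),('bot',(.473,.1266),.105,.03,.012),('cap',(.473,.1266),.147,.03,.012),('top',(.473,.1266),.17,.03,.025),('wide',(.6323,-.054),.076,.055,.004),('jar',(.511,-.4057),.094,.05,.004),('small',(.432,-.216),.069,.04,.005),('sample',(.645,-.2225),.05,.04,.03)):
    Q=P[(abs(P[:,2]-z)<h)&(np.hypot(P[:,0]-cc[0],P[:,1]-cc[1])<r)]
    if len(Q)>15: print(n,nm,len(Q),'circ',np.round(circ(Q),4),'mid',np.round((Q.min(0)+Q.max(0))/2,4),'zmed/max',np.round([np.median(Q[:,2]),Q[:,2].max()],4))"
```

```text
t 40.0 p [ 0.4989 -0.0799  0.2601] yaw 3.048 tilt [-0.001  0.036] F [ 0.3  1.1 -0.3] w 0.697 gf 0.0
wrist nest 1409 circ [0.4732 0.1248 0.0276] mid [0.4733 0.124  0.084 ] zmed/max [0.0843 0.087 ]
wrist bot 840 circ [0.473  0.1254 0.0154] mid [0.473  0.1234 0.105 ] zmed/max [0.1084 0.117 ]
wrist cap 764 circ [0.4721 0.1244 0.0072] mid [0.4725 0.1246 0.147 ] zmed/max [0.147 0.159]
wrist top 693 circ [0.4721 0.1248 0.0059] mid [0.4724 0.1249 0.1564] zmed/max [0.1506 0.1677]
wrist wide 1904 circ [ 0.6313 -0.0545  0.0422] mid [ 0.6326 -0.0564  0.0754] zmed/max [0.0763 0.0789]
wrist jar 32 circ [ 0.5185 -0.3877  0.0135] mid [ 0.5225 -0.3766  0.0911] zmed/max [0.0907 0.0922]
wrist small 1273 circ [ 0.4315 -0.2155  0.0286] mid [ 0.4316 -0.2163  0.0682] zmed/max [0.0697 0.0723]
wrist sample 873 circ [ 0.6419 -0.225   0.0202] mid [ 0.6406 -0.2299  0.05  ] zmed/max [0.0555 0.0799]
top nest 89 circ [0.4743 0.1258 0.0278] mid [0.4752 0.1362 0.084 ] zmed/max [0.0837 0.0869]
top bot 21 circ [0.4738 0.1256 0.0153] mid [0.4737 0.1261 0.1061] zmed/max [0.1134 0.1167]
top cap 47 circ [0.4729 0.1251 0.0
[... 518 characters left out ...]
ed/max [0.0842 0.0869]
side bot 152 circ [0.4725 0.127  0.0154] mid [0.473  0.1304 0.105 ] zmed/max [0.1064 0.1169]
side cap 98 circ [0.4718 0.1279 0.0071] mid [0.4719 0.1281 0.147 ] zmed/max [0.1469 0.1589]
side top 84 circ [0.4719 0.1273 0.0061] mid [0.4719 0.128  0.1557] zmed/max [0.1502 0.1662]
side wide 388 circ [ 0.6318 -0.0523  0.0425] mid [ 0.6322 -0.0535  0.076 ] zmed/max [0.0761 0.0798]
side jar 58 circ [ 0.5103 -0.4045  0.0309] mid [ 0.5231 -0.4034  0.0935] zmed/max [0.093  0.0969]
side small 157 circ [ 0.4308 -0.215   0.0285] mid [ 0.4311 -0.216   0.069 ] zmed/max [0.0688 0.0739]
side sample 495 circ [ 0.6451 -0.2205  0.021 ] mid [ 0.6446 -0.222   0.05  ] zmed/max [0.0558 0.0799]
```

View pics/f_side.png

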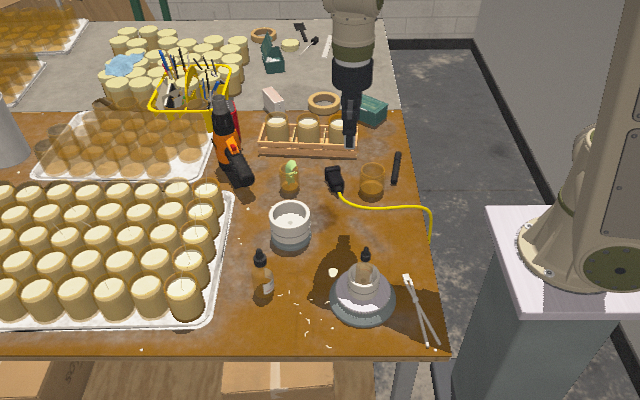

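The side view shows the bottle upright in the narrow nest on the turntable at (363,270), with its top at 166 mm (38+24+104). The wide nest is on the post at (290,222) and the jar is in the crate at (340,130). The small jar and sample jar haven't moved. I'm handing in.

```bash
python3 -c "
from station import close_job
print(close_job())"
```

```text
the job is handed in; nothing more can be done
None
```

The job is handed in at about 40 s of the 128 s allowed: jar in the crate's empty cell, nests swapped and fully down, and the dropper bottle upright in the narrow nest, all confirmed by my own camera measurements (the hand-in reported no verdict).

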